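# Size two apples on the kitchen sorting ramp

## Task

Pick up by its handle the scoop that holds the two apples and tip both apples out onto the high end of the sizing ramp, so that the small one drops into the narrow slot's pocket and the large one into the wide slot's pocket. Then set the scoop down upright on the worktop. Do not touch the apples with the gripper.

Things in the scene. Friction and masses are not known exactly. Their poses are not given: they have to be found in the camera images.
- scoop: Aluminium scoop, 136 x 80 mm (x, y), two apples in file (a twin holds a lemon). Origin: centre of underside; +x out of the mouth. Floor rises 12 deg to its lip at x 65, z 32 mm: level keeps the apples in, 40 deg mouth-down empties it. Walls 56 high. Handle: black bar along y over the origin, 14 thick (x), 26 high, centre z 125, 27 above the apples; grip its middle from above, closing along x.
- small_apple: Small round green apple, a ball 42 mm in diameter, about 35 g, lying at the back of the scoop behind the large apple. Origin: its centre. Its axes turn as it rolls.
- large_apple: Large round green apple, a ball 64 mm in diameter, about 115 g, in the scoop in front of the small one, nearer the mouth. Origin: its centre. Its axes turn as it rolls.
- grader: Fixed sizing ramp 300 x 96 mm (148 over the head). Origin: centre of underside; +x downhill, 12 deg. Receiving deck x -150 to -50, height 110 falling to 89; its cheeks stand 35 higher, 130 apart narrowing to 84; uphill end open. Then slots 48 wide (x -50 to 40) and 74 wide (x 40 to 140), pockets below: floors z 8, centres x -5 and 92. Apples let go on the deck roll down and drop in unaided.

How it is judged (in metres and radians):
On the way, in this order (a step that is already met when the one before it is completed fails the run):
1. the scoop is lifted clear of the worktop (its underside 50 mm up or more) with both apples in it (height (world z) of scoop above 0.05 m and x of small_apple in the frame of scoop between -0.065 and 0.06 m and y of small_apple in the frame of scoop between -0.037 and 0.037 m and z of small_apple in the frame of scoop between 0 and 0.085 m and x of large_apple in the frame of scoop between -0.065 and 0.06 m and y of large_apple in the frame of scoop between -0.037 and 0.037 m and z of large_apple in the frame of scoop between 0 and 0.085 m), for 0.2 s.
2. the scoop, tilted by more than 9 degrees, is held over the head of the ramp (angle between scoop's own z axis and vertical above 0.15 rad and x of scoop in the frame of grader between -0.32 and 0.05 m and y of scoop in the frame of grader between -0.18 and 0.18 m and z of scoop in the frame of grader above 0.09 m), for 0.1 s.
3. the small apple lies in the narrow slot's pocket and the large apple in the wide slot's pocket (x of small_apple in the frame of grader between -0.035 and 0.025 m and y of small_apple in the frame of grader between -0.03 and 0.03 m and z of small_apple in the frame of grader between 0 and 0.045 m and x of large_apple in the frame of grader between 0.062 and 0.122 m and y of large_apple in the frame of grader between -0.025 and 0.025 m and z of large_apple in the frame of grader between 0 and 0.055 m), for 0.2 s.
At the end, for the whole second after the job is handed in: Small apple at rest in the narrow slot's pocket (centre within 30 mm of the pocket's centre, under 45 mm high), large apple at rest in the wide slot's pocket (within 30 mm along, 25 mm across, under 55 mm high); scoop upright within 10 degrees, still, on the worktop (underside under 12 mm) (all of step 3 and linear speed of each of small_apple, large_apple below 0.05 m/s and angle between scoop's own z axis and vertical below 0.17 rad and height (world z) of scoop between -0.01 and 0.012 m and linear speed of scoop below 0.03 m/s); the robot touches nothing.
It fails at once if the gripper's fingers touch an apple (more than 0.5 N) (contact force between the fingers and small_apple above 0.5 N or contact force between the fingers and large_apple above 0.5 N).
It also fails if it takes over 62 s, if anything falls off the work surface, if the arm or the gripper's body presses on something with over 40 N, if the wrist force passes 120 N, or if a joint passes its speed limit or range.

## Robot

A 6-joint arm with a two-finger parallel gripper is mounted at the origin on the work surface. World frame = base frame: x ahead of the robot, y to its left, z up, the work surface at z = 0. Lengths are in m, angles in degrees, forces in N, time in s.
With the tool pointing down it reaches from about 0.375 to 0.9 m from the base axis. Payload 3.1 kg.
Tool frame: the origin (TCP) lies midway between the tips of the shut fingers; the grasp point (between the pads) lies 19 mm behind it; z points along the fingers, y is the line along which they close (so a half turn about z gives the same grasp; the last joint's range is limited). The gripper opens to 87 mm and grips with 3 to 60 N. Pads are 19 mm wide; open, the fingers measure 117 mm over their backs; the gripper's body (75 mm by 190 mm) begins 51 mm behind the grasp point.
Start: joints at [65.174, 30.224, 82.088, -0, 67.689, -10.227], TCP at [0.157, 0.605, 0.223] pointing down, gripper open.
Joint ranges: [-176.69, 176.69], [-43.24, 126.21], [12.49, 139.97], [-82, 262], [0, 151.66], [-163.58, 163.58]. Speed limits (degrees/s): [159.86, 159.86, 180, 180, 180, 180].

## Interface

Orientations are given as a 3x3 rotation matrix whose columns are the frame's x, y, z axes.
In Python, from rig import bot gives the robot as it stands.
- The arm moves only by the shell command python3 steer.py 'ROWS'. ROWS is rows parted by semicolons, their numbers by spaces, 1 to 20 of them, each of 7 numbers: dx, dy, dz in m, then a rotation vector rx, ry, rz in degrees, then the opening from 0.0 (shut) to 1.0 (fully open); each row is the pose to reach, as a shift and turn from the pose commanded when the command began, along the tool's axes at that moment; what a row does not reach only later rows make up. A row lasts 1/10 s, in which the tool goes at most 0.05 m and 8.59 degrees, less where a joint would pass 70% of its speed; a pose out of reach is approached as far as the arm can. The fingers move at their own pace and stop on an object; the grip force is fixed at half the most. Time passes only in rows, so rows that do not move let the fingers close. It prints the time, the measured TCP pose, the force, the opening and the grip force at its end.
- bot.read_state(): the state, without advancing time (a new reading comes with each control period).
- bot.capture(name): name is "side" or "top" or "wrist"; returns a dict with "color" (420x560x3 uint8, red, green, blue), "K" (3x3 intrinsics, pixels), "view" (4x4, takes a point from world to camera coordinates); the wrist camera has in their place "mount" (4x4, takes a point from camera to tool coordinates, whose origin is the TCP and whose axes are the flange's). Camera axes: x right, y up, looking along -z (the intrinsics and any distortion apply to the point x, -y, -z); pixel columns grow to the right and rows downward; lengths in m; the calibration is good to about 2 mm. The wrist camera is an equidistant fisheye: a pixel r from the principal point sees the ray r / f radians off the axis. A picture is of the moment at which its call begins: read the wrist's pose just before it. There is no depth.
- bot.hand_in(): hands the job in; it is judged then, once.
The state is a dict: "time_s": time; "joint_positions": joint angles; "qvel": joint speeds; "tau": joint torques, N m; "position": TCP position; "tcp_rot": TCP orientation; "force": force on the tool from outside, world axes, zero at the start; "moment": the same for the moment, N m; "opening": opening from 0.0 (shut) to 1.0 (fully open); "grasp_force": force on a finger pad.
Only numpy, scipy, OpenCV 4.12 (cv2) and the standard library are available. Lean on these libraries where they do the work, as an engineer would, in place of code of your own. Each camera call takes 0.05 s, during which the arm holds its last target. There are 200 camera calls.

## Working session

There is one attempt and no reset: what is moved stays moved. The work goes in short steps, Python scripts to look and compute and a shell command to move; the robot and the scene stay as the last step left them, time stands still between calls to the robot, and variables do not carry over. Pictures are saved under pics/ and viewed, at most 10 in all, crops included, and the job is handed in when it is done.

```bash
ls; mkdir -p pics; python3 - <<'E'
from rig import bot
import cv2,numpy as np
s=bot.read_state();print(s['time_s'],s['position'],s['tcp_rot'])
for n in('top','side'):
    c=bot.capture(n);cv2.imwrite(f'pics/{n}0.png',c['color'][...,::-1]);print(n,c['K'],c['view'])
    np.savez(f'{n}0.npz',**{k:c[k] for k in('color','K','view')})
E
```

```text
pics
rig.py
steer.py
0.0 [0.15719222 0.60415876 0.22160316] [[-9.67710810e-01  2.52061504e-01 -8.86404826e-04]
 [ 2.52062787e-01  9.67708966e-01 -1.92545769e-03]
 [ 3.72448136e-04 -2.08671589e-03 -9.99997753e-01]]
top [[436.97447206   0.         281.94144364]
 [  0.         436.97447206 209.96420318]
 [  0.           0.           1.        ]] [[ 0.01725241 -0.99962519 -0.0212564   0.08251408]
 [ 0.99747294  0.01574204  0.0692814  -0.52974265]
 [-0.06892082 -0.02239796  0.99737067 -0.79499556]
 [ 0.          0.          0.          1.        ]]
side [[468.27299497   0.         278.9827978 ]
 [  0.         468.27299497 202.94356705]
 [  0.           0.           1.        ]] [[-7.51159012e-01 -6.60121301e-01  8.40724376e-05  4.78720258e-01]
 [ 4.71222848e-01 -5.36120265e-01  7.00374249e-01 -2.49885267e-01]
 [-4.62286888e-01  5.26132046e-01  7.13775808e-01 -5.29280445e-01]
 [ 0.00000000e+00  0.00000000e+00  0.00000000e+00  1.00000000e+00]]
```

View pics/top0.png

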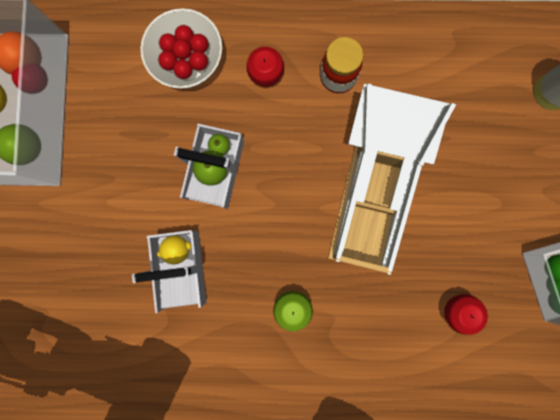

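View pics/side0.png

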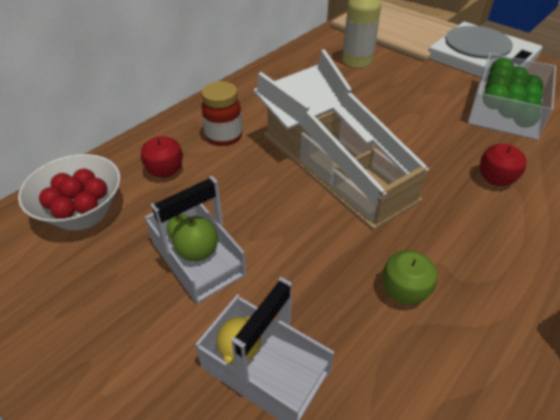

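The top view shows the apple scoop with its handle running from (176,152) to (228,161), its mouth toward the robot at (206,205), and apples at (218,145) and (210,168). The grader's head is at (405,110) and its downhill end at (360,262). In the side view the handle is at (185,200), and the head's cheek corners are at about (258,80) and (322,55).

```bash
cat > h.py <<'E'
import numpy as np,cv2
def ray(c,u,v):
    R,t=c['view'][:3,:3],c['view'][:3,3]
    d=np.linalg.inv(c['K'])@[u,v,1]; d=R.T@(d*[1,-1,-1]); return -R.T@t,d/np.linalg.norm(d)
def plane(c,u,v,z):
    o,d=ray(c,u,v); return o+d*(z-o[2])/d[2]
def tri(rs):
    A=sum(np.eye(3)-np.outer(d,d) for o,d in rs); b=sum((np.eye(3)-np.outer(d,d))@o for o,d in rs)
    p=np.linalg.solve(A,b); return p,[np.linalg.norm(np.cross(p-o,d)) for o,d in rs]
def proj(c,p):
    q=c['view'][:3,:3]@p+c['view'][:3,3]; q=c['K']@(q*[1,-1,-1]); return q[:2]/q[2]
E
python3 - <<'E'
from h import *
T,S=np.load('top0.npz'),np.load('side0.npz')
def blob(c,box):
    x0,y0,x1,y1=box; im=c['color'][y0:y1,x0:x1]; m=(im.max(2)<50).astype(np.uint8)
    n,l,st,ce=cv2.connectedComponentsWithStats(m); i=1+st[1:,4].argmax()
    ct=np.argwhere(l==i)[:,::-1].astype(np.float32); r=cv2.minAreaRect(ct)
    b=cv2.boxPoints(r)+[x0,y0]; return ce[i]+[x0,y0],st[i,4],b
a=blob(T,(165,135,240,180));b=blob(S,(145,170,225,225));print(a,b)
print(tri([ray(T,*a[0]),ray(S,*b[0])]))
t=cv2.resize(T['color'][75:280,320:470],None,fx=2.8,fy=2.8,interpolation=2);s=cv2.resize(S['color'][45:225,245:435],None,fx=2.1,fy=2.1,interpolation=2)
o=np.zeros((600,800,3),np.uint8);o[:t.shape[0],:t.shape[1]]=t[:600];o[:s.shape[0],401-0:401+s.shape[1]]=s[:, :399] if s.shape[1]>399 else s;cv2.imwrite('pics/g.png',o[...,::-1]);print(t.shape,s.shape)
E
```

```text
(array([201.27069351, 157.34004474]), np.int32(447), array([[176.8176918 , 157.43862724],
       [179.0198555 , 147.30866432],
       [225.1028862 , 157.32671547],
       [222.9007225 , 167.4566803 ]])) (array([185.41289199, 199.83449477]), np.int32(1148), array([[153.54775429, 204.10282898],
       [210.13536835, 177.83001614],
       [219.39769745, 197.77964783],
       [162.81008148, 224.05245972]]))
(array([0.60431783, 0.2216994 , 0.12594642]), [np.float64(0.001242235964999531), np.float64(0.0012422359649994774)])
(574, 420, 3) (378, 399, 3)
```

View pics/g.png

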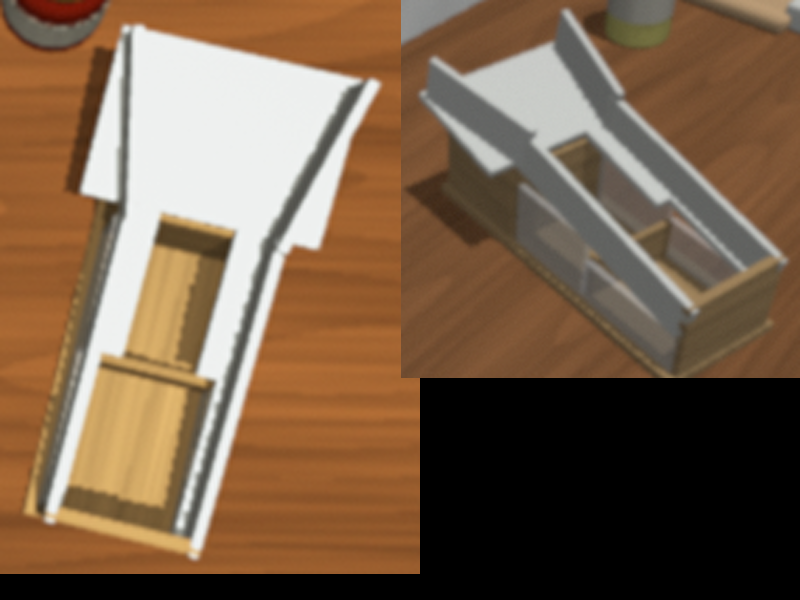

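The crop shows the cheeks' uphill top corners at (135,27) and (375,82) in the top view, and (433,60) and (566,12) in the side view. The rails' lower ends are at (50,520) and (195,556) in the top view, and (690,310) and (783,262) in the side view.

```bash
python3 - <<'E'
from h import *
T,S=np.load('top0.npz'),np.load('side0.npz')
P={}
for n,t,s in(('uL',(135,27),(433,60)),('uR',(375,82),(566,12)),('dL',(50,520),(690,310)),('dR',(195,556),(783,262))):
    P[n],e=tri([ray(T,t[0]/2.8+320,t[1]/2.8+75),ray(S,(s[0]-401)/2.1+245,s[1]/2.1+45)]);print(n,P[n],e)
u=(P['uL']+P['uR'])/2;d=(P['dL']+P['dR'])/2;print(u,d,(d-u)[:2],np.degrees(np.arctan2(*(d-u)[1::-1])))
ax=(d-u)[:2]/np.linalg.norm((d-u)[:2]);print('len',np.linalg.norm((d-u)[:2]),'origin',u[:2]+.15*ax,d[:2]-.15*ax)
# scoop: handle ends
for c,l in((T,[(177.9,152.4),(224,162.4)]),):
    a,b=[plane(c,*p,.130) for p in l];print(a,b,np.linalg.norm(a-b),'handle ang',np.degrees(np.arctan2(*(a-b)[1::-1])))
# scoop floor mouth edge / back edges on side walls
H=np.array([.6043,.2217])
for c in (T,S):
    im=c['color']; hsv=cv2.cvtColor(im,cv2.COLOR_RGB2HSV); m=cv2.inRange(hsv,(30,110,40),(50,255,255))
    n,l,st,ce=cv2.connectedComponentsWithStats(m)
    print([(st[i],ce[i].round(1)) for i in range(1,n) if st[i,4]>60])
E
```

```text
uL [ 0.72180005 -0.04683066  0.14494128] [np.float64(0.0011684941003798437), np.float64(0.001168494100379808)]
uR [ 0.69226694 -0.18311458  0.14265137] [np.float64(0.00074563350134169), np.float64(0.000745633501341877)]
dL [ 0.44013447 -0.0065221   0.07691912] [np.float64(0.0016112099995165144), np.float64(0.0016112099995164778)]
dR [ 0.41855636 -0.09598395  0.07453975] [np.float64(0.00021395490945130076), np.float64(0.00021395490945136432)]
[ 0.70703349 -0.11497262  0.14379633] [ 0.42934542 -0.05125303  0.07572943] [-0.27768808  0.06371959] 167.07637204957632
len 0.2849049930141226 origin [ 0.56083314 -0.08142481] [ 0.57554577 -0.08480084]
[0.61215913 0.26025628 0.13      ] [0.59668911 0.18433622 0.13      ] 0.07748016846798238 handle ang 78.48267430980671
[(array([  0, 125,  15,  39, 501], dtype=int32), array([  7. , 142.8])), (array([204, 134,  25,  24, 398], dtype=int32), array([217.7, 145.3])), (array([193, 161,  34,  24, 576], dtype=int32), array([208.6, 172.7])), (array([ 274,  291,   38,   40, 1190], dtype=int32), array([292.5, 310.6]))]
[(array([488,  74,  22,  13, 117], dtype=int32), array([499.6,  79.9])), (array([ 168,  214,   49,   47, 1700], dtype=int32), array([192.2, 236.5])), (array([ 383,  251,   54,   54, 2273], dtype=int32), array([409.2, 276.8]))]
```

```bash
python3 - <<'E'
from h import *
T,S=np.load('top0.npz'),np.load('side0.npz')
print('lid',tri([ray(T,345,52),ray(S,220,92)]))
print('lid right edge',plane(T,361,58,.1),'base right',plane(T,358,80,.0),'apple',tri([ray(T,265,65),ray(S,161,152)]))
print('bowl',plane(T,222,50,.05))
e=np.array([-.975,.223]);n=np.array([-.223,-.975]);u=np.array([.707,-.115]);o=u+.15*e
p=tri([ray(T,345,52),ray(S,220,92)])[0][:2];print('jar in grader',(p-o)@e,(p-o)@n)
E
python3 steer.py '-0.529 -0.257 0 0 0 87 1;-0.529 -0.257 0 0 0 87 1;-0.529 -0.257 0 0 0 87 1;-0.529 -0.257 0 0 0 87 1;-0.529 -0.257 0 0 0 87 1;-0.529 -0.257 0 0 0 87 1;-0.529 -0.257 0 0 0 87 1;-0.529 -0.257 0 0 0 87 1;-0.529 -0.257 0 0 0 87 1;-0.529 -0.257 0 0 0 87 1;-0.529 -0.257 0 0 0 87 1;-0.529 -0.257 0 0 0 87 1;-0.529 -0.257 0 0 0 87 1;-0.529 -0.257 0 0 0 87 1;-0.529 -0.257 0 0 0 87 1;-0.529 -0.257 0 0 0 87 1'
python3 - <<'E'
from rig import bot
import cv2
s=bot.read_state();print(s['time_s'],s['position'],s['tcp_rot'],s['joint_positions'])
c=bot.capture('wrist');cv2.imwrite('pics/w1.png',c['color'][...,::-1]);print(c['K'],c['mount'])
E
```

```text
time_s: 1.7
position: [0.6033, 0.2239, 0.2224]
tcp_rot: [[0.199, 0.98, -0.001], [0.98, -0.199, 0.0], [-0.0, -0.001, -1.0]]
force: [-0.6, 0.7, 0.0]
opening: 1.0
grasp_force: 0.0
1.7 [0.60325177 0.22392324 0.22241431] [[ 1.99250461e-01  9.79947870e-01 -1.19420548e-03]
 [ 9.79948572e-01 -1.99250587e-01  1.32015541e-05]
 [-2.25009308e-04 -1.17289037e-03 -9.99999287e-01]] [1.04249551e+01 3.17137493e+01 7.92214358e+01 1.40462543e-02
 6.91319721e+01 2.19130832e+01]
[[325.1922621    0.         277.77430347]
 [  0.         325.1922621  210.49382149]
 [  0.           0.           1.        ]] [[ 1.72327411e-03  9.61322197e-01  2.75420885e-01  7.52028827e-02]
 [ 9.99998373e-01 -1.80371988e-03  3.87938976e-05  1.13649422e-03]
 [ 5.34075560e-04  2.75420370e-01 -9.61323741e-01 -1.61102278e-01]
 [ 0.00000000e+00  0.00000000e+00  0.00000000e+00  1.00000000e+00]]
```

View pics/w1.png

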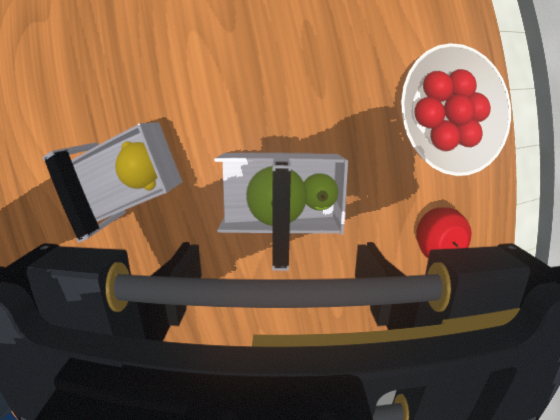

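The wrist view shows the bar running vertically from (282,162) to (281,268), square to the closing direction. The large apple is at (276,195) and the small one at (321,192).

```bash
python3 - <<'E'
from rig import bot
import numpy as np
s=bot.read_state();R=s['tcp_rot'];p=s['position'];c=bot.capture('wrist');K,M=c['K'],c['mount']
def pt(u,v,z):
    d=np.array([u-K[0,2],v-K[1,2]]);r=np.hypot(*d);a=r/K[0,0]
    q=np.array([d[0]/r*np.sin(a),-d[1]/r*np.sin(a),-np.cos(a)])
    o=R@M[:3,3]+p;w=R@M[:3,:3]@q;return o+w*(z-o[2])/w[2]
im=c['color'].max(2)
for v in(170,180,200,220,240,260):
    x=np.where(im[v,255:310]<55)[0]+255;print(v,x.min(),x.max(),end='; ')
col=im[140:285,281];print(np.where(col<55)[0][[0,-1]]+140)
for z in(.138,):
    a,b=pt(281.5,162,z),pt(281,268,z);m=(a+b)/2;print(a,b,np.linalg.norm(a-b),np.degrees(np.arctan2(*(a-b)[1::-1])),m,'tool d',R.T@(m-p))
E
```

```text
Traceback (most recent call last):
ValueError: zero-size array to reduction operation minimum which has no identity
```

```bash
python3 - <<'E'
from rig import bot
import numpy as np,cv2
s=bot.read_state();R=s['tcp_rot'];p=s['position'];c=bot.capture('wrist');K,M=c['K'],c['mount']
def pt(u,v,z):
    d=np.array([u-K[0,2],v-K[1,2]]);r=np.hypot(*d);a=r/K[0,0]
    q=np.array([d[0]/r*np.sin(a),-d[1]/r*np.sin(a),-np.cos(a)])
    o=R@M[:3,3]+p;w=R@M[:3,:3]@q;return o+w*(z-o[2])/w[2]
m=(c['color'][150:275,262:300].max(2)<60).astype(np.uint8)
n,l,st,ce=cv2.connectedComponentsWithStats(m);i=1+st[1:,4].argmax();print(st[i])
y,x=np.where(l==i);x=x+262;y=y+150;k=np.polyfit(y,x,1);y0,y1=y.min(),y.max();print(y0,y1,k)
a,b=[pt(np.polyval(k,v),v,.138) for v in(y0,y1)];g=(a+b)/2
print(a,b,np.linalg.norm(a-b),np.degrees(np.arctan2(*(a-b)[1::-1])),g,'tool d',R.T@(g-p))
E
```

```text
[  10   20   18   97 1504]
170 266 [-1.34858726e-02  2.83224200e+02]
[0.61436958 0.25944092 0.138     ] [0.59765996 0.1808277  0.138     ] 0.08036945872063816 78.00008968605862 [0.60601477 0.22013431 0.138     ] tool d [-0.00325586  0.00312192  0.08469019]
```

```bash
python3 steer.py '-0.002 0.0025 0.03 0 0 0.4 1;-0.002 0.0025 0.06 0 0 0.4 1;-0.002 0.0025 0.085 0 0 0.4 1;-0.002 0.0025 0.105 0 0 0.4 1;-0.002 0.0025 0.113 0 0 0.4 1;-0.002 0.0025 0.113 0 0 0.4 0.5;-0.002 0.0025 0.113 0 0 0.4 0.2;-0.002 0.0025 0.113 0 0 0.4 0;-0.002 0.0025 0.113 0 0 0.4 0;-0.002 0.0025 0.113 0 0 0.4 0;-0.002 0.0025 0.113 0 0 0.4 0;-0.002 0.0025 0.113 0 0 0.4 0;-0.002 0.0025 0.113 0 0 0.4 0;-0.002 0.0025 0.113 0 0 0.4 0'
```

```text
time_s: 3.25
position: [0.6067, 0.2203, 0.1095]
tcp_rot: [[0.208, 0.978, -0.0], [0.978, -0.208, -0.0], [-0.0, -0.0, -1.0]]
force: [-0.2, 0.8, 0.6]
opening: 0.262
grasp_force: 0.0
```

```bash
python3 steer.py '0 0 0 0 0 0 0;0 0 0 0 0 0 0;0 0 0 0 0 0 0;0 0 0 0 0 0 0;0 0 0 0 0 0 0'; python3 steer.py '0 0 -0.003 0 0 0 0;0 0 -0.01 0 0 0 0;0 0 -0.02 0 0 0 0;0 0 -0.035 0 0 0 0;0 0 -0.05 0 0 0 0;0 0 -0.065 0 0 0 0;0 0 -0.08 0 0 0 0;0 0 -0.095 0 0 0 0;0 0 -0.11 0 0 0 0;0 0 -0.125 0 0 0 0;0 0 -0.14 0 0 0 0;0 0 -0.155 0 0 0 0;0 0 -0.167 0 0 0 0;0 0 -0.175 0 0 0 0;0 0 -0.175 0 0 0 0'
python3 - <<'E'
from rig import bot
import cv2,numpy as np
s=bot.read_state();print(s['position'],s['tcp_rot'],s['joint_positions'])
im=np.hstack([cv2.resize(bot.capture(n)['color'],(400,300)) for n in('wrist','side')])
cv2.imwrite('pics/l1.png',im[...,::-1])
E
```

```text
time_s: 3.75
position: [0.6059, 0.2203, 0.1093]
tcp_rot: [[0.208, 0.978, -0.002], [0.978, -0.208, -0.0], [-0.0, -0.002, -1.0]]
force: [-2.6, 0.9, 0.7]
opening: 0.16
grasp_force: 30.0
time_s: 5.25
position: [0.6074, 0.2205, 0.2865]
tcp_rot: [[0.208, 0.978, 0.004], [0.978, -0.208, 0.001], [0.001, 0.003, -1.0]]
force: [0.9, 0.2, -3.2]
opening: 0.163
grasp_force: 30.0
[0.60742785 0.2204781  0.28653359] [[ 2.07806787e-01  9.78163619e-01  3.50325451e-03]
 [ 9.78168990e-01 -2.07810129e-01  6.14388268e-04]
 [ 1.32898402e-03  3.29910087e-03 -9.99993675e-01]] [ 1.00586800e+01  2.83945941e+01  7.46339183e+01 -4.07422994e-04
  7.67677025e+01  2.20527642e+01]
```

View pics/l1.png

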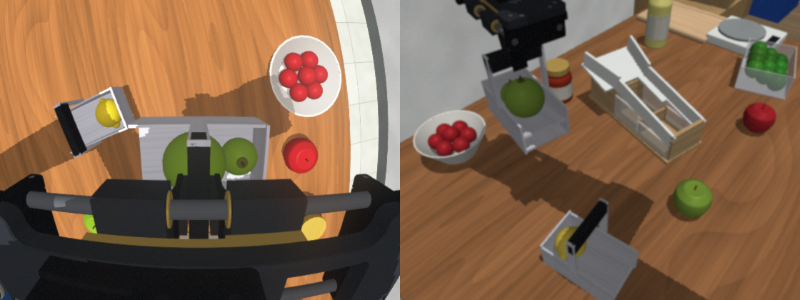

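Both apples are still in the lifted, level scoop (wrist panel: large at (192,160), small at (238,155)). Next I carry it to the uphill end.

```bash
python3 steer.py '-0.003 0.002 0 0 0 0;'  2>&1 | tail -1; python3 steer.py '-0.003 0.0025 0 0 0 0 0;-0.01 0.008 0 0 0 0 0;-0.021 0.0165 0 0 0 0.1 0;-0.036 0.028 0 0 0 0.2 0;-0.055 0.043 0 0 0 0.2 0;-0.075 0.059 0 0 0 0.3 0;-0.096 0.075 0 0 0 0.3 0;-0.117 0.0915 0 0 0 0.4 0;-0.138 0.108 0 0 0 0.4 0;-0.159 0.1245 0 0 0 0.5 0;-0.18 0.141 0 0 0 0.6 0;-0.201 0.157 0 0 0 0.7 0;-0.222 0.174 0 0 0 0.8 0;-0.242 0.189 0 0 0 0.9 0;-0.26 0.2035 0 0 0 0.9 0;-0.276 0.216 0 0 0 0.9 0;-0.29 0.227 0 0 0 0.9 0;-0.3 0.235 0 0 0 0.9 0;-0.306 0.2395 0 0 0 0.9 0;-0.3085 0.2415 0 0 0 0.9 0'
python3 - <<'E'
from rig import bot
import cv2,numpy as np
s=bot.read_state();print(s['position'],s['tcp_rot'],s['joint_positions'])
im=np.hstack([cv2.resize(bot.capture(n)['color'],(400,300)) for n in('top','side')])
cv2.imwrite('pics/m1.png',im[...,::-1])
E
```

```text
ValueError: each row has 7 numbers
time_s: 7.35
position: [0.7788, -0.1331, 0.2841]
tcp_rot: [[0.224, 0.974, -0.001], [0.974, -0.224, 0.0], [-0.0, -0.001, -1.0]]
force: [0.0, -0.5, -4.2]
opening: 0.157
grasp_force: 30.0
[ 0.77875865 -0.13305896  0.28409377] [[ 2.24429637e-01  9.74490117e-01 -5.91307322e-04]
 [ 9.74490296e-01 -2.24429614e-01  1.05609311e-04]
 [-2.97916445e-05 -5.99925107e-04 -9.99999820e-01]] [-1.77708519e+01  4.19500179e+01  4.92026444e+01 -4.57899400e-03
  8.88814474e+01 -4.80141953e+00]
```

View pics/m1.png

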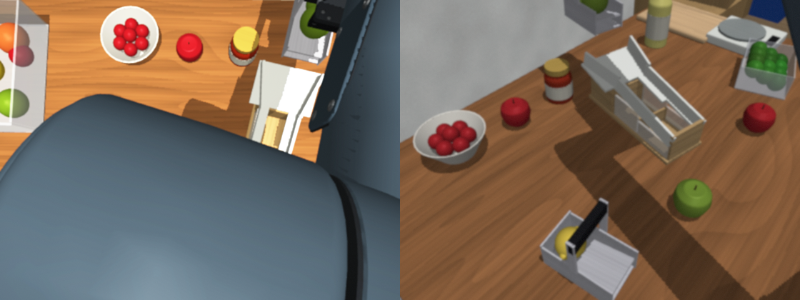

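```bash
python3 - <<'E'
from rig import bot
from h import *
c=bot.capture('top');im=c['color'].copy();im=cv2.resize(im[0:160,330:530],None,fx=4,fy=3.75,interpolation=cv2.INTER_CUBIC)
e=np.array([-.975,.223,0]);n=np.array([-.223,-.975,0]);z=np.array([0,0,1])
H=np.array([.7788,-.1331,.175]);u=np.array([.707,-.115,0])
pts=[(H+.065*e+s*.04*n+h*z,col) for s in(-1,1) for h,col in((.032,(255,0,0)),(.056,(255,255,0)))]+[(u+s*.065*n+h*z,(0,0,255)) for s in(-1,1) for h in(.110,.145)]
for p,col in pts:
    q=proj(c,p);cv2.circle(im,(int((q[0]-330)*4),int(q[1]*3.75)),4,col,1)
cv2.imwrite('pics/c1.png',im[...,::-1])
E
```

```text
(no output)
```

View pics/c1.png

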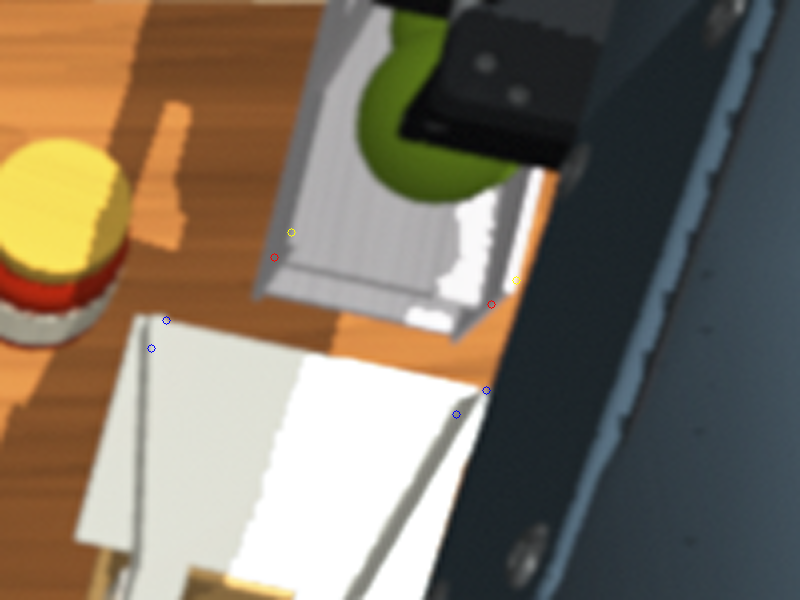

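The overlay agrees with the picture: lip line from (283,262) to (470,302), and cheek corners at (145,320) and (485,390). So I tilt to 10° at height, then lower.

```bash
python3 steer.py '0 -0.001 0.002 -1 0 0 0;0 -0.003 0.008 -2.5 0 0 0;0 -0.006 0.016 -4 0 0 0;0 -0.008 0.024 -5.5 0 0 0;0 -0.0105 0.032 -7 0 0 0;0 -0.0125 0.04 -8.5 0 0 0;0 -0.0135 0.048 -9.5 0 0 0;0 -0.0144 0.056 -10 0 0 0;0 -0.0144 0.064 -10 0 0 0;0 -0.0144 0.07 -10 0 0 0;0 -0.0144 0.072 -10 0 0 0;0 -0.0144 0.072 -10 0 0 0'
python3 - <<'E'
from rig import bot
from h import *
s=bot.read_state();print(s['position'],s['joint_positions'])
c=bot.capture('top');im=cv2.resize(c['color'][0:160,330:530],(400,320),interpolation=2)
d=bot.capture('side');j=cv2.resize(d['color'][0:160,220:420],(400,320),interpolation=2)
cv2.imwrite('pics/c2.png',np.hstack([im,j])[...,::-1])
E
```

```text
time_s: 8.7
position: [0.7727, -0.129, 0.2242]
tcp_rot: [[0.222, 0.956, 0.193], [0.975, -0.217, -0.044], [-0.001, 0.198, -0.98]]
force: [4.2, 1.5, 16.6]
opening: 0.169
grasp_force: 29.9
[ 0.7726803  -0.12898593  0.22417568] [-18.01613543  38.42319102  66.52482695   1.11266804  63.67809329
  -5.59517968]
```

View pics/c2.png

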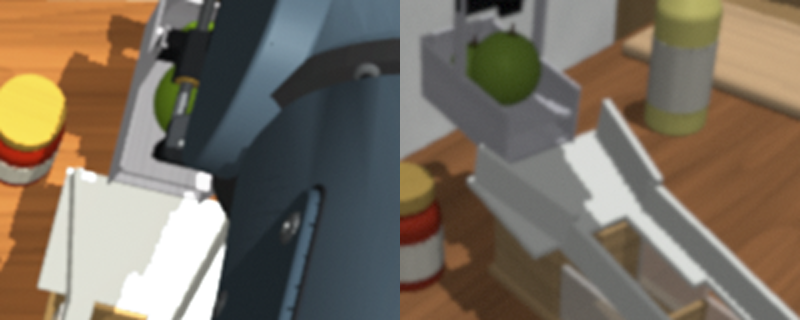

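The bottom front of the scoop is resting on the deck's uphill edge: top panel front edge at (110,183) to (203,193), and 16 N upward. I'll raise it, back off and lower it again.

```bash
python3 steer.py '0 0.001 -0.006 0 0 0 0;0 0.003 -0.014 0 0 0 0;0 0.004 -0.02 0 0 0 0;0 0.008 -0.019 0 0 0 0;0 0.012 -0.018 0 0 0 0;0 0.013 -0.018 0 0 0 0;0 0.013 -0.018 0 0 0 0'
python3 - <<'E'
from rig import bot
from h import *
s=bot.read_state();print(s['position'],s['joint_positions'])
c=bot.capture('top');im=cv2.resize(c['color'][20:140,350:500],(400,320),interpolation=2)
d=bot.capture('side');j=cv2.resize(d['color'][0:160,220:420],(400,320),interpolation=2)
cv2.imwrite('pics/c3.png',np.hstack([im,j])[...,::-1])
E
```

```text
time_s: 9.5
position: [0.774, -0.1306, 0.2312]
tcp_rot: [[0.223, 0.96, 0.167], [0.975, -0.22, -0.038], [0.0, 0.172, -0.985]]
force: [-0.3, -0.1, -4.0]
opening: 0.158
grasp_force: 29.6
[ 0.77398752 -0.13064222  0.23118607] [-18.06178918  38.82269224  64.32324272   0.970842    67.00821726
  -5.45832686]
```

View pics/c3.png

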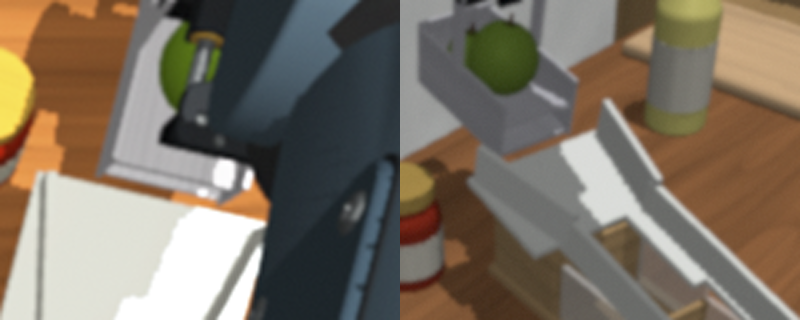

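Free now, with the apples still in. I'll lower it slightly and tilt slowly.

```bash
python3 steer.py '0 -0.002 0.004 0 0 0 0;0 -0.0039 0.008 0 0 0 0;0 -0.0045 0.009 -0.5 0 0 0;0 -0.0053 0.0084 -1 0 0 0;0 -0.0067 0.0074 -2 0 0 0;0 -0.0082 0.0064 -3 0 0 0;0 -0.0089 0.0058 -3.5 0 0 0;0 -0.0096 0.0053 -4 0 0 0;0 -0.0103 0.0048 -4.5 0 0 0;0 -0.011 0.0043 -5 0 0 0;0 -0.0117 0.0038 -5.5 0 0 0;0 -0.0124 0.0033 -6 0 0 0;0 -0.0131 0.0028 -6.5 0 0 0;0 -0.0138 0.0023 -7 0 0 0;0 -0.0145 0.0018 -7.5 0 0 0;0 -0.0152 0.0013 -8 0 0 0;0 -0.0159 0.0008 -8.5 0 0 0;0 -0.0167 0.0003 -9 0 0 0;0 -0.0174 -0.0002 -9.5 0 0 0;0 -0.0181 -0.0007 -10 0 0 0'
python3 - <<'E'
from rig import bot
from h import *
def g(c):
    m=cv2.inRange(cv2.cvtColor(c['color'],cv2.COLOR_RGB2HSV),(30,110,40),(50,255,255));n,l,st,ce=cv2.connectedComponentsWithStats(m)
    return [(st[i,4],ce[i].round(0)) for i in range(1,n) if st[i,4]>60]
d=bot.capture('side');print(g(d));cv2.imwrite('pics/c4.png',d['color'][...,::-1])
E
```

```text
time_s: 11.6
position: [0.7568, -0.1267, 0.2305]
tcp_rot: [[0.223, 0.916, 0.335], [0.975, -0.21, -0.077], [-0.0, 0.343, -0.939]]
force: [-0.7, -0.1, -1.9]
opening: 0.161
grasp_force: 29.7
[(np.int32(355), array([299.,  70.])), (np.int32(107), array([498.,  80.])), (np.int32(1073), array([351., 129.])), (np.int32(2269), array([409., 277.]))]
```

View pics/c4.png

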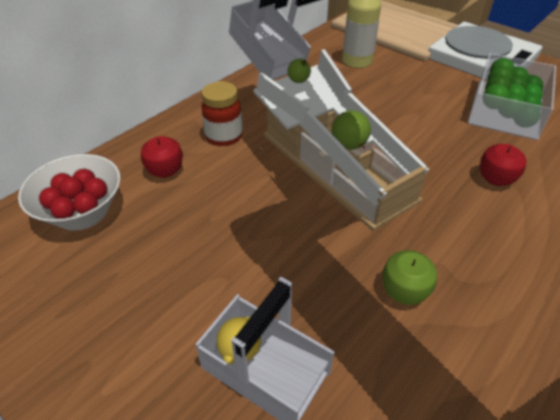

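Both apples are out: large one rolling at (351,129), small one on the deck at (299,70). I'll hold still and then check their positions numerically.

```bash
python3 steer.py '0 0 0 0 0 0 0;0 0 0 0 0 0 0;0 0 0 0 0 0 0;0 0 0 0 0 0 0;0 0 0 0 0 0 0;0 0 0 0 0 0 0;0 0 0 0 0 0 0;0 0 0 0 0 0 0;0 0 0 0 0 0 0;0 0 0 0 0 0 0'
cat >> h.py <<'E'
e=np.array([-.975,.223]);n=np.array([-.223,-.975]);O=np.array([.563,-.082])
def blobs(c):
    m=cv2.inRange(cv2.cvtColor(c['color'],cv2.COLOR_RGB2HSV),(28,90,30),(52,255,255));k,l,st,ce=cv2.connectedComponentsWithStats(m)
    return [(st[i],ce[i]) for i in range(1,k) if st[i,4]>40]
def check(bot):
    for nm in('side','top'):
        c=bot.capture(nm)
        for st,ce in blobs(c):
            q=plane(c,*ce,.03)[:2]-O; print(nm,st,ce.round(0),'grader xy if z=.03',(q@e).round(3),(q@n).round(3))
E
python3 -c "
from rig import bot
from h import *
check(bot)"
```

```text
time_s: 12.65
position: [0.7567, -0.1266, 0.2301]
tcp_rot: [[0.223, 0.916, 0.333], [0.975, -0.21, -0.076], [-0.0, 0.342, -0.94]]
force: [-0.4, 0.2, -2.7]
opening: 0.161
grasp_force: 29.7
side [349   0  31  23 464] [363.  10.] grader xy if z=.03 -0.418 0.439
side [344  54  28  12 136] [357.  60.] grader xy if z=.03 -0.233 0.248
side [486  60  28  29 489] [501.  75.] grader xy if z=.03 -0.006 0.454
side [369 164  33  23 481] [385. 174.] grader xy if z=.03 0.075 0.028
side [ 383  250   54   55 2294] [409. 277.] grader xy if z=.03 0.244 -0.094
top [  0 124  15  40 512] [  7. 143.] grader xy if z=.03 0.074 -0.694
top [ 19 133   8  26 130] [ 22. 145.] grader xy if z=.03 0.071 -0.666
top [365 180  11  21 142] [370. 191.] grader xy if z=.03 0.0 -0.011
top [348 226  35  35 966] [365. 243.] grader xy if z=.03 0.096 0.001
top [163 244  16  14 179] [170. 250.] grader xy if z=.03 0.194 -0.342
top [ 274  291   38   40 1203] [293. 311.] grader xy if z=.03 0.246 -0.098
```

```bash
python3 steer.py '0 0.006 -0.005 0 0 0 0;0 0.014 -0.02 0 0 0 0;0 0.022 -0.036 2 0 0 0;0 0.03 -0.053 5 0 0 0;0 0.036 -0.07 9 0 0 0;0 0.04 -0.081 13 0 0 0;0 0.04 -0.081 17 0 0 0;0 0.04 -0.081 20 0 0 0;0 0.04 -0.081 20 0 0 0;0 0.04 -0.081 20 0 0 0'
python3 -c "
from rig import bot
from h import *
check(bot);s=bot.read_state();print(s['position'],s['tcp_rot'],s['force'])
print(s['tcp_rot'].T@(np.array([.606,.2203,s['position'][2]])-s['position']))"
```

```text
time_s: 13.75
position: [0.7667, -0.1289, 0.3196]
tcp_rot: [[0.223, 0.975, 0.001], [0.975, -0.223, -0.0], [0.0, 0.001, -1.0]]
force: [0.3, 0.1, -2.1]
opening: 0.16
grasp_force: 29.8
side [349   0  30  23 439] [364.  10.] grader xy if z=.03 -0.417 0.439
side [344  53  27  13 132] [357.  60.] grader xy if z=.03 -0.234 0.248
side [487  61  27  28 470] [501.  75.] grader xy if z=.03 -0.006 0.454
side [369 164  33  23 481] [385. 174.] grader xy if z=.03 0.075 0.028
side [ 383  250   54   55 2293] [409. 277.] grader xy if z=.03 0.244 -0.094
top [  0 125  15  39 507] [  7. 143.] grader xy if z=.03 0.074 -0.694
top [ 19 133   6  24  81] [ 21. 145.] grader xy if z=.03 0.071 -0.668
top [365 180  11  21 143] [370. 191.] grader xy if z=.03 -0.0 -0.011
top [348 226  35  35 968] [365. 243.] grader xy if z=.03 0.096 0.001
[ 0.76606385 -0.12865798  0.31999734] [[ 2.23169050e-01  9.74779529e-01  6.67871252e-04]
 [ 9.74779756e-01 -2.23169035e-01 -9.78647023e-05]
 [ 5.36516743e-05  6.72867749e-04 -9.99999772e-01]] [-0.50747111 -0.30894588 -1.56732408]
[ 3.04435872e-01 -2.33903579e-01 -1.41052712e-04]
```

```bash
python3 steer.py '0.01 -0.008 0 0 0 0 0;0.03 -0.023 0 0 0 0 0;0.06 -0.046 0 0 0 0 0;0.09 -0.069 0 0 0 0 0;0.12 -0.092 0 0 0 0 0;0.15 -0.115 0 0 0 0 0;0.18 -0.138 0 0 0 0 0;0.21 -0.161 0 0 0 0 0;0.24 -0.184 0 0 0 0 0;0.265 -0.204 0 0 0 0 0;0.285 -0.219 0 0 0 0 0;0.298 -0.229 0 0 0 0 0;0.304 -0.234 0 0 0 0 0;0.304 -0.234 0 0 0 0 0'
python3 steer.py '0 0 0.02 0 0 0 0;0 0 0.05 0 0 0 0;0 0 0.08 0 0 0 0;0 0 0.11 0 0 0 0;0 0 0.14 0 0 0 0;0 0 0.165 0 0 0 0;0 0 0.18 0 0 0 0;0 0 0.19 0 0 0 0;0 0 0.197 0 0 0 0;0 0 0.2 0 0 0 0;0 0 0.2 0 0 0 0'
python3 -c "
from rig import bot
from h import *
check(bot)"
```

```text
time_s: 15.25
position: [0.6055, 0.2204, 0.3202]
tcp_rot: [[0.222, 0.975, 0.001], [0.975, -0.222, -0.0], [0.0, 0.001, -1.0]]
force: [0.6, 0.2, -1.8]
opening: 0.159
grasp_force: 29.8
time_s: 16.35
position: [0.6065, 0.2198, 0.1203]
tcp_rot: [[0.223, 0.975, 0.001], [0.975, -0.223, 0.0], [0.0, 0.001, -1.0]]
force: [-0.2, -0.5, -2.5]
opening: 0.159
grasp_force: 29.8
side [349   0  31  23 447] [364.  10.] grader xy if z=.03 -0.417 0.44
side [344  53  25  13 117] [355.  60.] grader xy if z=.03 -0.235 0.243
side [486  60  29  29 478] [501.  75.] grader xy if z=.03 -0.006 0.453
side [369 164  33  23 481] [385. 174.] grader xy if z=.03 0.075 0.028
side [ 383  250   54   55 2298] [409. 277.] grader xy if z=.03 0.244 -0.094
top [  0 124  15  40 511] [  7. 143.] grader xy if z=.03 0.074 -0.694
top [ 19 133   7  26 121] [ 21. 145.] grader xy if z=.03 0.071 -0.667
top [365 180  11  21 140] [371. 191.] grader xy if z=.03 -0.0 -0.011
top [348 226  35  35 968] [365. 243.] grader xy if z=.03 0.096 0.001
top [ 274  291   38   40 1203] [293. 311.] grader xy if z=.03 0.246 -0.098
```

```bash
python3 steer.py '0 0 0.004 0 0 0 0;0 0 0.007 0 0 0 0;0 0 0.009 0 0 0 0;0 0 0.01 0 0 0 0;0 0 0.01 0 0 0 0'
```

```text
time_s: 16.95
position: [0.6059, 0.2198, 0.1096]
tcp_rot: [[0.223, 0.975, -0.0], [0.975, -0.223, -0.0], [-0.0, -0.0, -1.0]]
force: [-0.2, 0.4, -2.0]
opening: 0.159
grasp_force: 29.8
```

```bash
python3 steer.py '0 0 0.001 0 0 0 0;0 0 0.002 0 0 0 0;0 0 0.002 0 0 0 0'; python3 steer.py '0 0 0.001 0 0 0 0;0 0 0.0015 0 0 0 0;0 0 0.0015 0 0 0 0'
```

```text
time_s: 17.25
position: [0.6057, 0.22, 0.109]
tcp_rot: [[0.223, 0.975, -0.0], [0.975, -0.223, 0.0], [0.0, -0.0, -1.0]]
force: [-3.0, 0.2, 4.4]
opening: 0.156
grasp_force: 29.9
time_s: 17.55
position: [0.6053, 0.2202, 0.1087]
tcp_rot: [[0.223, 0.975, -0.001], [0.975, -0.223, 0.0], [0.0, -0.001, -1.0]]
force: [-5.4, 0.2, 10.6]
opening: 0.158
grasp_force: 30.0
```

Contact. Next: open, retreat upward, and check.

```bash
python3 steer.py '0 0 -0.001 0 0 0 0.2;0 0 -0.001 0 0 0 0.4;0 0 -0.001 0 0 0 0.6;0 0 -0.001 0 0 0 0.8;0 0 -0.001 0 0 0 0.8;0 0 -0.001 0 0 0 0.8;0 0 -0.001 0 0 0 0.8;0 0 -0.001 0 0 0 0.8'
python3 steer.py '0 0 -0.01 0 0 0 0.8;0 0 -0.03 0 0 0 0.8;0 0 -0.06 0 0 0 0.8;0 0 -0.1 0 0 0 0.8;0 0 -0.14 0 0 0 0.8;0 0 -0.17 0 0 0 0.8;0 0 -0.18 0 0 0 0.8;0 0 -0.18 0 0 0 0.8;0 0 -0.18 0 0 0 0.8'
python3 - <<'E'
from rig import bot
from h import *
check(bot)
T,S=bot.capture('top'),bot.capture('side')
def blob(c,p):
    q=proj(c,np.array(p)).astype(int);x0,y0=q-[45,35];im=c['color'][y0:y0+70,x0:x0+90]
    n,l,st,ce=cv2.connectedComponentsWithStats((im.max(2)<50).astype(np.uint8));i=1+st[1:,4].argmax();return ce[i]+[x0,y0],st[i]
for k in(T,S):print(blob(k,(.605,.22,.125)))
print(tri([ray(S,*blob(S,(.605,.22,.125))[0]),ray(T,*blob(T,(.605,.22,.125))[0])]))
c=T; w=c['color'][176:222,352:392]; h=cv2.cvtColor(w,cv2.COLOR_RGB2HSV);m=((h[...,0]>28)&(h[...,0]<60)&(h[...,1]>80)&(h[...,2]>8)); y,x=np.where(m);print('small loose',m.sum(),x.min()+352,x.max()+352,y.min()+176,y.max()+176)
E
```

```text
time_s: 18.35
position: [0.6061, 0.2197, 0.1073]
tcp_rot: [[0.223, 0.975, -0.0], [0.975, -0.223, -0.0], [-0.0, -0.0, -1.0]]
force: [0.2, 0.0, 0.4]
opening: 0.74
grasp_force: 0.0
time_s: 19.25
position: [0.605, 0.2195, 0.2859]
tcp_rot: [[0.223, 0.975, -0.003], [0.975, -0.223, -0.001], [-0.001, -0.003, -1.0]]
force: [-0.7, 0.9, -0.4]
opening: 0.802
grasp_force: 0.0
side [348   0  31  23 444] [364.  10.] grader xy if z=.03 -0.418 0.439
side [348  56  24  10 130] [360.  61.] grader xy if z=.03 -0.228 0.251
side [486  61  31  28 478] [501.  75.] grader xy if z=.03 -0.005 0.452
side [369 164  33  23 482] [385. 174.] grader xy if z=.03 0.075 0.028
side [ 383  250   54   55 2294] [409. 277.] grader xy if z=.03 0.244 -0.094
top [ 10 124   5  40 151] [ 12. 144.] grader xy if z=.03 0.073 -0.685
top [ 19 133   8  25 123] [ 22. 145.] grader xy if z=.03 0.071 -0.666
top [365 180  11  21 141] [371. 191.] grader xy if z=.03 0.0 -0.011
top [348 226  35  35 969] [365. 243.] grader xy if z=.03 0.096 0.001
top [ 274  291   38   40 1203] [293. 311.] grader xy if z=.03 0.246 -0.098
(array([175.09511731, 158.14711477]), array([   0,    0,   69,   70, 1577], dtype=int32))
(array([185.66072943, 199.36810857]), array([  14,   15,   63,   43, 1179], dtype=int32))
(array([0.58587047, 0.24648305, 0.16194393]), [np.float64(0.013605735097346498), np.float64(0.013605735097346404)])
small loose 139 365 375 180 200
```

```bash
python3 - <<'E'
from rig import bot
from h import *
T=bot.capture('top');a=np.load('top0.npz')['color']
print([tuple(map(int,T['color'][190,x])) for x in range(358,398,2)]);print([tuple(map(int,a[190,x])) for x in range(358,398,2)])
for nm in('top','side'):
    c=T if nm=='top' else bot.capture('side');o=np.load(nm+'0.npz')['color']
    q=proj(c,np.r_[O-.005*e,.03]).astype(int);x0,y0=q-35
    m=(cv2.absdiff(c['color'],o)[y0:y0+70,x0:x0+70].max(2)>25).astype(np.uint8);k,l,st,ce=cv2.connectedComponentsWithStats(m)
    print(nm,q,[(st[i]+[x0,y0,0,0,0],(ce[i]+[x0,y0]).round()) for i in range(1,k) if st[i,4]>30])
E
```

```text
[(253, 254, 253), (253, 254, 253), (253, 254, 253), (253, 254, 254), (246, 250, 240), (166, 209, 59), (149, 193, 40), (140, 181, 37), (122, 161, 31), (189, 172, 82), (243, 213, 134), (239, 206, 129), (234, 198, 122), (235, 197, 122), (171, 135, 81), (163, 128, 77), (157, 123, 74), (153, 120, 71), (170, 154, 133), (253, 255, 255)]
[(239, 241, 240), (238, 240, 239), (239, 241, 240), (239, 241, 240), (229, 222, 206), (200, 160, 98), (209, 168, 101), (215, 172, 104), (206, 165, 99), (213, 171, 103), (213, 171, 104), (204, 163, 98), (197, 157, 93), (195, 156, 93), (131, 102, 60), (126, 98, 58), (121, 93, 56), (119, 91, 53), (131, 119, 101), (234, 236, 235)]
top [377 189] [(array([342, 154,  23,  70, 938]), array([349., 181.])), (array([ 350,  154,   62,   70, 2617]), array([383., 193.])), (array([405, 199,   7,  25, 103]), array([409., 214.]))]
side [340 155] [(array([323, 156,   8,  16,  58]), array([326., 164.])), (array([368, 166,   7,  13,  43]), array([372., 172.]))]
```

```bash
python3 - <<'E'
from rig import bot
from h import *
c=bot.capture('top')
for px in((375.8,190),(363.5,190)):
    q=plane(c,*px,.029)[:2]
    for o in(O,np.array([.5755,-.0848])): print(px,q,((q-o)@e).round(4),((q-o)@n).round(4))
m=cv2.inRange(cv2.cvtColor(c['color'],cv2.COLOR_RGB2HSV),(28,90,30),(52,255,255))[176:206,362:380]
pts=[]
for r in range(30):
    x=np.where(m[r])[0]
    if len(x):pts.append((x.max()+362+.5,r+176))
print(pts);p=np.array(pts,float);A=np.c_[2*p,np.ones(len(p))];s=np.linalg.lstsq(A,(p**2).sum(1),rcond=None)[0];R=np.sqrt(s[2]+s[0]**2+s[1]**2);print('circle',s[:2],R)
q=plane(c,*s[:2],.029)[:2]-O;print(q@e,q@n)
E
```

```text
(375.8, 190) [ 0.56714306 -0.08090065] -0.0038 -0.002
(375.8, 190) [ 0.56714306 -0.08090065] 0.009 -0.0019
(363.5, 190) [ 0.56680962 -0.05837512] 0.0016 -0.0239
(363.5, 190) [ 0.56680962 -0.05837512] 0.0144 -0.0238
[(np.float64(370.5), 180), (np.float64(371.5), 181), (np.float64(373.5), 182), (np.float64(373.5), 183), (np.float64(374.5), 184), (np.float64(375.5), 185), (np.float64(375.5), 186), (np.float64(375.5), 187), (np.float64(375.5), 188), (np.float64(375.5), 189), (np.float64(375.5), 190), (np.float64(375.5), 191), (np.float64(375.5), 192), (np.float64(375.5), 193), (np.float64(374.5), 194), (np.float64(374.5), 195), (np.float64(373.5), 196), (np.float64(372.5), 197), (np.float64(371.5), 198), (np.float64(369.5), 199), (np.float64(367.5), 200)]
circle [365.01385754 189.30154773] 10.806674068152782
-0.00036326617132819935 -0.021481804284417132
```

```bash
python3 -c "
from rig import bot
print(bot.hand_in())"
```

```text
the job is handed in; nothing more can be done
None
```

I handed the job in at about 19 s with both apples measured in their pockets and the scoop back down at its starting place; no verdict came back. The small apple lies against the narrow pocket's side wall, about 22 mm off-centre (limit 30), and the scoop briefly pressed on the deck edge with about 17 N while I lined it up.

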